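Fit the snug spacer in the gel casting box

TASK

Try the coloured spacers in the gap of the gel casting box, between the blue spring plate and the white wall, until you find one that goes fully down to the floor and is snug, so that it holds the spring plate pushed back by at least a millimetre. Leave that one standing in the gap flat against the white wall, with the other two standing in the rack, and leave the rest of the bench alone. Press gently, with no more than about 20 N (the stack is glass): a spacer that stops part way is too thick, and one that leaves the plate at rest is too thin.

Things in the scene. Friction and masses are not known exactly. Their poses are not given: they have to be found in the camera images.
- caster: Gel casting box, fixed: grey base 100 x 150 x 12 mm, whose top is the gap's floor. Origin: centre of the base's underside, z up. The gap lies across its y axis: on the +y side a fixed white wall, inner face at y = +35 mm, top at z = 57 mm; on the -y side the blue spring plate, backed by green glass plates. Clear cheeks 37 mm high close the gap at x = -36 and +36 mm.
- gap_wall (a point): Foot of the white wall's inner face: point on the gap's floor at x = 0, y = +35 mm, z = 12 mm of the casting box. A spacer belongs with its width along the box's x, centred at x = 0, one broad face against this wall. The gap from here to the resting blue plate differs each time, 15.5 to 26.5 mm, and is not reported: find it by trial.
- spring_plate (a joint): Blue plate, 68 mm wide, facing the white wall, top at z = 57 mm, its top 10 mm sloping back by 3 mm as a lead-in. Value: how far it is pushed back from rest, m: 0 at rest, 0.007 at its hard stop. Its spring gives 1 N at first and 0.6 N more per mm. A loose spacer leaves it at 0; a snug one holds it back by over 1 mm.
- rack: White rack fixed to the bench, 84 x 176 x 26 mm, three equal open-topped pockets in a row along its y axis at y = -50, 0 and +50 mm. Origin: centre of its underside, z up. Each pocket is 68 mm (x) by 34 mm (y), its floor at z = 8 mm, its rim at 26 mm. Any spacer stands in any pocket.
- thin_spacer: The thin spacer, yellow plastic, about 100 g: block 20 mm thick (its y) x 60 wide (x) x 50 high, with a centred tab on top 14 mm thick (y) x 34 wide (x) x 35 high, to grip; 85 mm overall. The lowest 14 mm taper by 4 mm on both broad faces. Same either way round. Origin: centre of the foot's underside, z up. Starts standing in any pocket of the rack.
- middle_spacer: The middle spacer, orange plastic, about 100 g: block 24 mm thick (its y) x 60 wide (x) x 50 high, with a centred tab on top 14 mm thick (y) x 34 wide (x) x 35 high, to grip; 85 mm overall. The lowest 14 mm taper by 4 mm on both broad faces. Same either way round. Origin: centre of the foot's underside, z up. Starts standing in any pocket of the rack.
- thick_spacer: The thick spacer, red plastic, about 100 g: block 28 mm thick (its y) x 60 wide (x) x 50 high, with a centred tab on top 14 mm thick (y) x 34 wide (x) x 35 high, to grip; 85 mm overall. The lowest 14 mm taper by 4 mm on both broad faces. Same either way round. Origin: centre of the foot's underside, z up. Starts standing in any pocket of the rack.
- spray_bottle: White bottle with green cap, 72 mm across, 190 mm high. Not part of the job; leave it alone. Origin: on its underside.
- timer: White lab timer lying flat, 60 x 70 x 18 mm. Not part of the job; leave it alone. Origin: on its underside.
- marker: Black marker pen with blue cap, 125 mm long, lying. Not part of the job; leave it alone. Origin: on its underside.
- beaker: Glass beaker, 72 mm across, 90 mm high. Not part of the job; leave it alone. Origin: on its underside.
- gel_comb: White gel comb lying flat, 42 x 88 x 6 mm. Not part of the job; leave it alone. Origin: on its underside.
Mind the look-alikes: they are no part of the job. Leave any purple look-alike of the thick_spacer alone. Leave any pink look-alike of the middle_spacer alone.

How it is judged (in metres and radians):
At the end, for the whole second after the job is handed in: One spacer stands released in the gap: foot within 2.5 mm of the floor, within 8 mm of mid-width, face within 3 mm of the white wall, tilt < 0.06, yaw < 0.08 rad, spring plate held back > 1 mm. The other two stand in rack pockets (foot within 5 mm of the pocket floor, tilt < 0.2 rad) (value of joint spring_plate above 0.001 m and (((x of thin_spacer in the frame of caster between -0.008 and 0.008 m and y of thin_spacer in the frame of caster between 0.022 and 0.028 m and z of thin_spacer in the frame of caster between 0.009 and 0.0145 m and angle between thin_spacer's own z axis and vertical below 0.06 rad and angle between the y axis of thin_spacer and the y axis of caster, either way round below 0.08 rad and linear speed of thin_spacer below 0.02 m/s) and (x of middle_spacer in the frame of rack between -0.015 and 0.015 m and y of middle_spacer in the frame of rack between -0.07 and 0.07 m and z of middle_spacer in the frame of rack between 0.004 and 0.013 m and angle between middle_spacer's own z axis and vertical below 0.2 rad and linear speed of middle_spacer below 0.02 m/s) and (x of thick_spacer in the frame of rack between -0.015 and 0.015 m and y of thick_spacer in the frame of rack between -0.07 and 0.07 m and z of thick_spacer in the frame of rack between 0.004 and 0.013 m and angle between thick_spacer's own z axis and vertical below 0.2 rad and linear speed of thick_spacer below 0.02 m/s)) or ((x of middle_spacer in the frame of caster between -0.008 and 0.008 m and y of middle_spacer in the frame of caster between 0.02 and 0.026 m and z of middle_spacer in the frame of caster between 0.009 and 0.0145 m and angle between middle_spacer's own z axis and vertical below 0.06 rad and angle between the y axis of middle_spacer and the y axis of caster, either way round below 0.08 rad and linear speed of middle_spacer below 0.02 m/s) and (x of thin_spacer in the frame of rack between -0.015 and 0.015 m and y of thin_spacer in the frame of rack between -0.07 and 0.07 m and z of thin_spacer in the frame of rack between 0.004 and 0.013 m and angle between thin_spacer's own z axis and vertical below 0.2 rad and linear speed of thin_spacer below 0.02 m/s) and (x of thick_spacer in the frame of rack between -0.015 and 0.015 m and y of thick_spacer in the frame of rack between -0.07 and 0.07 m and z of thick_spacer in the frame of rack between 0.004 and 0.013 m and angle between thick_spacer's own z axis and vertical below 0.2 rad and linear speed of thick_spacer below 0.02 m/s)) or ((x of thick_spacer in the frame of caster between -0.008 and 0.008 m and y of thick_spacer in the frame of caster between 0.018 and 0.024 m and z of thick_spacer in the frame of caster between 0.009 and 0.0145 m and angle between thick_spacer's own z axis and vertical below 0.06 rad and angle between the y axis of thick_spacer and the y axis of caster, either way round below 0.08 rad and linear speed of thick_spacer below 0.02 m/s) and (x of thin_spacer in the frame of rack between -0.015 and 0.015 m and y of thin_spacer in the frame of rack between -0.07 and 0.07 m and z of thin_spacer in the frame of rack between 0.004 and 0.013 m and angle between thin_spacer's own z axis and vertical below 0.2 rad and linear speed of thin_spacer below 0.02 m/s) and (x of middle_spacer in the frame of rack between -0.015 and 0.015 m and y of middle_spacer in the frame of rack between -0.07 and 0.07 m and z of middle_spacer in the frame of rack between 0.004 and 0.013 m and angle between middle_spacer's own z axis and vertical below 0.2 rad and linear speed of middle_spacer below 0.02 m/s)))); the robot touches nothing.
It fails at once if A spacer is forced: its contact forces on the casting box (wall, plate and floor added up) pass 60 N (contact force between any of thin_spacer, middle_spacer, thick_spacer and caster above 60 N).
It fails at once if Something else on the bench (bottle, timer, marker, beaker, gel comb) is moved by more than 20 mm (distance of any of spray_bottle, timer, marker, beaker, gel_comb from where it was at the start of the episode above 0.02 m).
It also fails if it takes over 72 s, if anything falls off the work surface, if the arm or the gripper's body presses on something with over 40 N, if the wrist force passes 120 N, or if a joint passes its speed limit or range.

ROBOT

A 6-joint arm with a two-finger parallel gripper is mounted at the origin on the work surface. World frame = base frame: x ahead of the robot, y to its left, z up, the work surface at z = 0. Lengths are in m, angles in degrees, forces in N, time in s.
With the tool pointing down it reaches from about 0.3 to 0.75 m from the base axis. Payload 8.5 kg.
Tool frame: the origin (TCP) lies midway between the tips of the shut fingers; the grasp point (between the pads) lies 19 mm behind it (env.hold_point_z is the distance from the TCP to the grasp point, in m); z points along the fingers, y is the line along which they close (so a half turn about z gives the same grasp; the last joint's range is limited). The gripper opens to 85 mm and grips with 20 to 120 N. Pads are 22 mm wide; open, the fingers measure 114 mm over their backs; the gripper's body (76 mm by 85 mm) begins 54 mm behind the grasp point. The pads swing forward as they close: fully open they stand 13 mm farther back than shut.
Start: joints at [-89.628, 21.807, 74.336, -0, 83.858, -12.336], TCP at [0.121, -0.537, 0.193] pointing down, gripper open.
Joint ranges: [-178.18, 178.18], [-50.72, 133.34], [12.68, 142.11], [-81.47, 261.47], [9.98, 163.14], [-165.26, 165.26]. Speed limits (degrees/s): [136.94, 136.94, 180, 180, 180, 180].

INTERFACE

Orientations are given as [roll, pitch, yaw] about the fixed x, y, z axes, in that order (R = Rz(yaw) Ry(pitch) Rx(roll)).
In Python, from workcell import env, cams gives the robot as it stands.
- The arm moves only by the tool jog_arm, never from a script. Its argument "targets" is a list of rows, each an object of numbers: "gripper": the finger opening in mm, from 0 to 85.4; "x", "y", "z": the shift along the tool's x, y, z in mm; "twist": the turn about the tool's z in degrees. A call has 1 to 8 rows; each row is the pose to reach, as a shift and turn from the pose commanded when the call began, along the tool's axes at that moment; what a row does not reach only later rows make up. A row lasts 1/10 s, in which the tool goes at most 50 mm and 8.59 degrees, less where a joint would pass 70% of its speed; a pose out of reach is approached as far as the arm can. A call with a gripper value outside its range is refused whole. The fingers move at their own pace and stop on an object; "newtons" is the grip in N (left out, the last holds). Time passes only in rows, so rows that repeat a pose let the fingers close. It gives the time, the measured TCP pose, the force, the opening and the grip force at its end, in the units of the state.
- env.state(): the state, without advancing time (a new reading comes with each control period).
- cams.capture(name): name is "side" or "top"; returns (picture, depth): 420x560x3 uint8, red, green, blue; 420x560 float32, m along the optical axis (not along the pixel's ray), 0 where there is no reading.
- cams.camera_params(name): a dict with "mtx" (3x3 intrinsics, pixels), "world_from_camera" (4x4, takes a point from camera to world coordinates). Camera axes: x right, y down, z forward; pixel columns grow to the right and rows downward; lengths in m; the calibration is good to about 2 mm. A picture is of the moment at which its call begins. camera_params takes no time and is no camera call.
- env.sign_off(): hands the job in; it is judged then, once.
The state is a dict: "time": time; "q": joint angles; "joint_vel": joint speeds; "joint_torque": joint torques, N m; "eef_pos": TCP position; "orientation": TCP orientation; "force": force on the tool from outside, world axes, zero at the start; "ft_torque": the same for the moment, N m; "finger_gap": finger opening in m; "grasp_force": force on a finger pad.
Only numpy, scipy, OpenCV 4.12 (cv2) and the standard library are available. Lean on these libraries where they do the work, as an engineer would, in place of code of your own. Each camera call takes 0.05 s, during which the arm holds its last target. There are 200 camera calls.

## Working session

There is one attempt and no reset: what is moved stays moved. The work goes in short steps, Python scripts to look and compute and a tool call to move; the robot and the scene stay as the last step left them, time stands still between calls to the robot, and variables do not carry over. Pictures are saved under pics/ and viewed, at most 10 in all, crops included, and the job is handed in when it is done.

Besides the shell and the picture viewer there is one more tool, called after ">>>" as name(argument=value, ...) on one line, values as JSON. jog_arm: Moves the arm, as the interface text tells. Its arguments: {"type":"object","properties":{"targets":{"type":"array"},"newtons":{"type":"number"}},"required":["targets"]}

```bash
mkdir -p pics; python3 - <<'E'
from workcell import env,cams
import cv2,numpy as np
for n in("top","side"):
    p,d=cams.capture(n); cv2.imwrite(f"pics/{n}0.png",p[:,:,::-1]); np.savez(f"{n}0.npz",p=p,d=d)
    c=cams.camera_params(n); print(n,c["mtx"].round(1).tolist(),c["world_from_camera"].round(3).tolist())
s=env.state();print(s["eef_pos"],s["orientation"],s["time"],s["finger_gap"],env.hold_point_z)
E
```

```text
top [[527.3, 0.0, 274.0], [0.0, 527.3, 217.0], [0.0, 0.0, 1.0]] [[0.023, -0.994, 0.109, 0.388], [-1.0, -0.023, -0.002, 0.086], [0.004, -0.109, -0.994, 1.632], [0.0, 0.0, 0.0, 1.0]]
side [[534.4, 0.0, 281.1], [0.0, 534.4, 217.7], [0.0, 0.0, 1.0]] [[0.913, -0.228, 0.338, 0.013], [-0.408, -0.517, 0.752, -1.17], [0.003, -0.825, -0.565, 0.961], [0.0, 0.0, 0.0, 1.0]]
[ 0.12099022 -0.53620877  0.19249678] [-1.79929118e+02 -1.54212347e-02  1.27083206e+01] 0.1 0.08538543750792754 0.0187
```

View pics/top0.png

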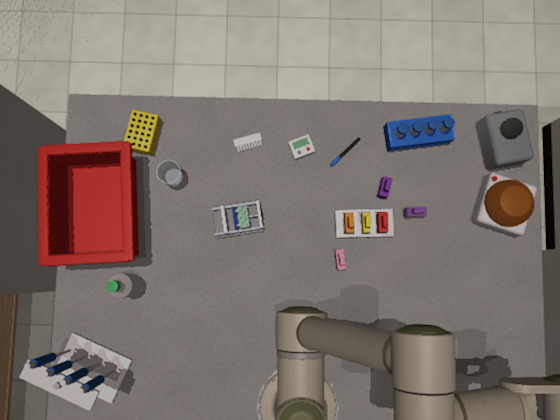

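View pics/side0.png

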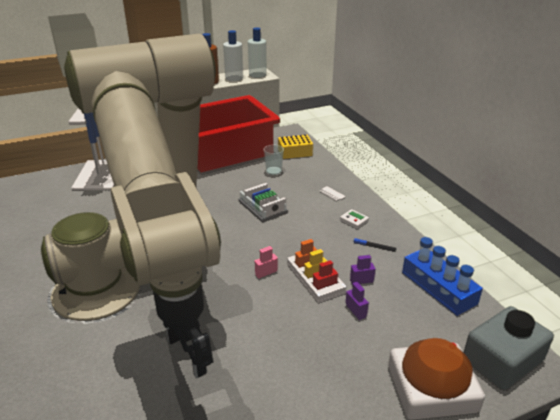

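Top view: rack at about (364,222) with orange 349, yellow 366 and red 382. The casting box is at about (238,218). Next I zoom in on both.

```bash
python3 - <<'E'
import cv2,numpy as np
p=np.load("top0.npz")["p"][:,:,::-1]; s=np.load("side0.npz")["p"][:,:,::-1]
f=lambda a,x,y,w,h,W,H:cv2.resize(np.ascontiguousarray(a[y:y+h,x:x+w]),(W,H),interpolation=cv2.INTER_CUBIC)
a=np.hstack([f(p,205,192,66,50,396,300),f(p,331,200,66,50,396,300)])
b=np.hstack([f(s,230,175,66,50,396,300),f(s,280,235,66,50+16,396,396)[:300]])
cv2.imwrite("pics/z0.png",np.vstack([a,b]))
E
```

```text
(no output)
```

View pics/z0.png

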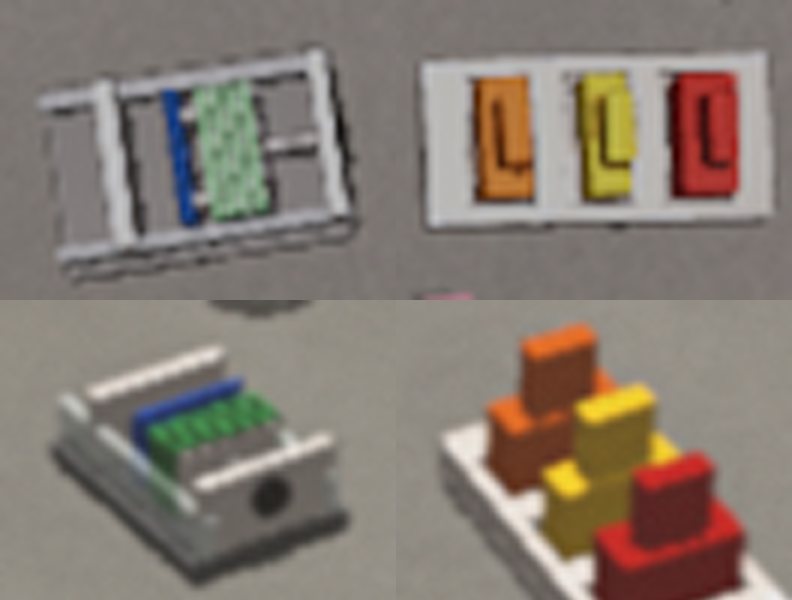

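The zoom shows the white wall on the image-left (+y world) side, at about zoom x 112. The blue plate is at x 180 and the green glass right of it. In the rack, the tabs stand upright. Next I measure by depth and line fits.

```bash
cat > h.py <<'E'
import cv2,numpy as np
from workcell import env,cams
def cloud(n,d,par=None):
    c=cams.camera_params(n); K=c["mtx"];T=c["world_from_camera"]
    v,u=np.indices(d.shape); 
    P=np.stack([(u-K[0,2])/K[0,0]*d,(v-K[1,2])/K[1,1]*d,d,np.ones_like(d)],-1)@T.T
    return P[...,:3]
def ray(n,uv,z):
    c=cams.camera_params(n);K=c["mtx"];T=c["world_from_camera"]
    uv=np.atleast_2d(uv); r=np.c_[(uv[:,0]-K[0,2])/K[0,0],(uv[:,1]-K[1,2])/K[1,1],np.ones(len(uv))]@T[:3,:3].T
    return T[:3,3]+r*((z-T[2,3])/r[:,2])[:,None]
def px(n,P):
    c=cams.camera_params(n);K=c["mtx"];T=np.linalg.inv(c["world_from_camera"])
    q=(T[:3,:3]@np.asarray(P,float).T).T+T[:3,3]; q=q@K.T; return q[:,:2]/q[:,2:]
HUE={"orange":(8,18),"yellow":(22,34),"red":(-4,5),"blue":(105,128),"green":(45,80)}
def mask(p,c,s=110):
    h=cv2.cvtColor(p,cv2.COLOR_RGB2HSV).astype(int); H=h[...,0].copy(); H[H>170]-=180
    a,b=HUE[c]; return (H>=a)&(H<=b)&(h[...,1]>s)
def big(m):
    n,l,st,_=cv2.connectedComponentsWithStats(m.astype(np.uint8)); return l==1+np.argmax(st[1:,4])
E
python3 - <<'E'
from h import *
for n in("top","side"):
    z=np.load(n+"0.npz");p,d=z["p"],z["d"];C=cloud(n,d)
    roi=np.zeros(d.shape,bool)
    if n=="top": roi[195:245,205:400]=1
    else: roi[180:305,235:350]=1
    for c in("orange","yellow","red","blue"):
        m=big(mask(p,c)&roi);Q=C[m]
        if c=="blue": print(n,c,m.sum(),np.percentile(Q[:,2],[2,50,90]).round(3)); T=Q[Q[:,2]>.05]
        else: T=Q[Q[:,2]>.085]; print(n,c,m.sum(),"zmax",np.percentile(Q[:,2],98).round(3))
        r=cv2.minAreaRect((T[:,:2]*1000).astype(np.float32)); print("   n",len(T),"mean",T.mean(0).round(4),"rect",np.round(r[0],1),np.round(r[1],1),round(r[2],1))
    if n=="top":
        h=cv2.cvtColor(p,cv2.COLOR_RGB2HSV)
        for nm,x0,x1,y0,y1 in(("rack",331,397,205,240),):
            m=np.zeros(d.shape,bool);m[y0:y1,x0:x1]=1
            m&=((h[...,2]>165)&(h[...,1]<40)); m=big(m)
            cs,_=cv2.findContours(m.astype(np.uint8),cv2.RETR_EXTERNAL,cv2.CHAIN_APPROX_NONE)
            Q=ray("top",max(cs,key=len)[:,0,:].astype(float),.026)
            r=cv2.minAreaRect((Q[:,:2]*1000).astype(np.float32));print(nm,r)
        # caster top walls by height
        m=np.zeros(d.shape,bool);m[195:245,205:271]=1
        w=m&(h[...,2]>140)&(h[...,1]<40)&(C[...,2]>.045)&(C[...,2]<.07)
        n_,l,st,ce=cv2.connectedComponentsWithStats(w.astype(np.uint8))
        for i in range(1,n_):
            if st[i,4]>12:
                Q=C[l==i];r=cv2.minAreaRect((Q[:,:2]*1000).astype(np.float32));print("wall",st[i],np.round(Q.mean(0),4),r)
E
```

```text
top orange 184 zmax 0.096
   n 53 mean [ 0.548  -0.142   0.0914] rect [ 548.9 -142. ] [33.  13.5] 3.2
top yellow 158 zmax 0.099
   n 46 mean [ 0.5449 -0.1805  0.1589] rect [466.9 -61.3] [ 29.5 332.9] 33.1
top red 228 zmax 0.097
   n 44 mean [ 0.5491 -0.2362  0.1276] rect [466.8 -87.4] [ 31.3 379.8] 29.0
top blue 61 [0.018 0.053 0.059]
   n 40 mean [0.555  0.2023 0.0554] rect [555.5 202.3] [67.1  7.2] 10.4
rack ((553.42431640625, -193.10098266601562), (81.02936553955078, 172.40792846679688), 2.701648473739624)
wall [257 201   6  27  66] [0.5681 0.1279 0.0563] ((568.8925170898438, 128.2058868408203), (80.19026184082031, 7.512212753295898), 9.967538833618164)
wall [221 206   7  27  85] [0.5511 0.2344 0.056 ] ((551.26806640625, 234.58251953125), (80.64611053466797, 9.799104690551758), 9.698404312133789)
side orange 342 zmax 0.094
   n 55 mean [ 0.5097 -0.2197  0.1534] rect [ 278.  -647.2] [1172.5   29.7] 61.7
side yellow 51 zmax 0.093
   n 48 mean [ 0.5412 -0.2159  0.1084] rect [ 279.4 -672.1] [1129.6   31.5] 60.3
side red 468 zmax 0.093
   n 53 mean [ 0.5336 -0.2836  0.1237] rect [ 280.3 -699.2] [1083.    30.4] 58.8
side blue 41 [0.04  0.052 0.055]
   n 27 mean [0.5543 0.1996 0.0539] rect [556.4 199.8] [63.3 10.8] 10.0
```

```bash
python3 - <<'E'
from h import *
z=np.load("top0.npz");p,d=z["p"],z["d"];C=cloud("top",d)
# tabs w/ dropouts filtered
zs=np.load("side0.npz");ps,ds=zs["p"],zs["d"];Cs=cloud("side",ds)
for n,pp,dd,CC,R in(("top",p,d,C,(195,245,331,400)),("side",ps,ds,Cs,(235,305,280,350))):
    for c in("orange","yellow","red"):
        m=mask(pp,c)&(dd>.3);roi=np.zeros_like(m);roi[R[0]:R[1],R[2]:R[3]]=1;m&=roi
        T=CC[m&(CC[...,2]>.086)&(CC[...,2]<.105)]
        r=cv2.minAreaRect((T[:,:2]*1000).astype(np.float32));print(n,c,len(T),T.mean(0).round(4),np.round(r[0],1),np.round(r[1],1),round(r[2],1))
    # spacer tops (z 58)
        T=CC[m&(CC[...,2]>.052)&(CC[...,2]<.066)]
        r=cv2.minAreaRect((T[:,:2]*1000).astype(np.float32));print("   block",len(T),T.mean(0).round(4),np.round(r[0],1),np.round(r[1],1),round(r[2],1))
# profile along caster y, plane z=57
yaw=np.radians(9.7);xc=np.array([np.cos(yaw),np.sin(yaw)]);yc=np.array([-np.sin(yaw),np.cos(yaw)])
O=np.array([.5513,.2346])
h=cv2.cvtColor(p,cv2.COLOR_RGB2HSV)
s=np.arange(-60,50,1.5)
xs=np.arange(-24,25,3)
acc=[]
for t in s:
    W=np.array([np.r_[O+xc*x/1000+yc*t/1000,.057] for x in xs]);q=px("top",W).astype(np.float32)
    v=cv2.remap(p,q[:,0],q[:,1],cv2.INTER_LINEAR).reshape(-1,3);acc.append(np.median(v,0))
for t,a in zip(s,acc): print(round(t,1),a.astype(int).tolist(),end="; ")
print()
s=np.arange(-60,61,2.)
for off in(-10,-20,):
  for t in s:
    W=np.array([np.r_[O+xc*t/1000+yc*y/1000,.057] for y in np.arange(-2,3,1.)]);q=px("top",W).astype(np.float32)
    v=cv2.remap(p,q[:,0],q[:,1],cv2.INTER_LINEAR).reshape(-1,3).mean();print(int(t),int(v),end="; ")
  break
E
```

```text
top orange 49 [ 0.5483 -0.1418  0.0918] [ 548.7 -142.6] [33.2 12.9] 0.4
   block 86 [ 0.5467 -0.1399  0.0575] [ 549.5 -141.7] [58.  22.4] 3.9
top yellow 44 [ 0.552  -0.1926  0.092 ] [ 551.8 -192.8] [30.2 12.3] 3.9
   block 65 [ 0.5512 -0.1907  0.0571] [ 551.  -193.6] [58.7 19.4] 4.4
top red 41 [ 0.5522 -0.2436  0.093 ] [ 552.7 -243.2] [11.1 30.5] 89.6
   block 100 [ 0.5496 -0.2406  0.0577] [ 551.7 -243.5] [25.9 58.1] 89.7
side orange 54 [ 0.5497 -0.1553  0.0904] [ 556.4 -187.5] [ 32.7 107.7] 8.6
   block 98 [ 0.5451 -0.1532  0.0577] [ 554.2 -183.4] [ 61.8 107. ] 3.5
side yellow 47 [ 0.5524 -0.1956  0.0902] [ 553.1 -195. ] [30.8 15.4] 2.7
   block 54 [ 0.5463 -0.1967  0.0567] [ 552.5 -193.8] [62.4 24.2] 4.7
side red 51 [ 0.554  -0.2488  0.0909] [ 552.2 -247.5] [35.2 16.9] 8.5
   block 147 [ 0.55   -0.2512  0.057 ] [ 554.4 -248.3] [32.  62.5] 87.1
-60.0 [133, 158, 133]; -58.5 [131, 151, 131]; -57.0 [128, 152, 129]; -55.5 [127, 156, 129]; -54.0 [129, 156, 128]; -52.5 [124, 154, 125]; -51.0 [124, 151, 124]; -49.5 [125, 155, 126]; -48.0 [130, 162, 131]; -46.5 [137, 164, 138]; -45.0 [135, 
[... 1185 characters left out ...]
5 [124, 118, 114]; 39.0 [124, 118, 114]; 40.5 [124, 118, 114]; 42.0 [124, 118, 114]; 43.5 [124, 118, 114]; 45.0 [124, 118, 114]; 46.5 [124, 118, 114]; 48.0 [123, 117, 113]; 49.5 [123, 117, 113]; 
-60 121; -58 121; -56 101; -54 92; -52 105; -50 106; -48 95; -46 71; -44 90; -42 123; -40 163; -38 179; -36 185; -34 182; -32 181; -30 182; -28 184; -26 185; -24 186; -22 187; -20 187; -18 186; -16 186; -14 183; -12 182; -10 181; -8 183; -6 184; -4 185; -2 186; 0 187; 2 187; 4 186; 6 185; 8 183; 10 181; 12 181; 14 182; 16 183; 18 185; 20 186; 22 186; 24 184; 26 183; 28 182; 30 181; 32 179; 34 179; 36 182; 38 183; 40 178; 42 154; 44 128; 46 107; 48 115; 50 118; 52 119; 54 118; 56 117; 58 118; 60 118;
```

```bash
cat >> h.py <<'E'
from scipy.spatial.transform import Rotation as Ro
def to(x,y,z,yaw):
    s=env.state();R=Ro.from_euler("xyz",s["orientation"],degrees=True).as_matrix()
    d=R.T@(np.array([x,y,z])-s["eef_pos"])*1000; print("shift",d.round(1),"twist",round(s["orientation"][2]-yaw,2),"t",s["time"],"pos",s["eef_pos"].round(4))
E
python3 -c "
from h import *
to(.5525,-.2445,.19,1.5)"
```

```text
shift [ 485.1 -189.6    2.9] twist 11.21 t 0.1 pos [ 0.121  -0.5362  0.1925]
```

>>> jog_arm(targets=[{"x": 485, "y": -190, "z": 0, "twist": 11.2, "gripper": 40}, {"x": 485, "y": -190, "z": 0, "twist": 11.2, "gripper": 40}, {"x": 485, "y": -190, "z": 0, "twist": 11.2, "gripper": 40}, {"x": 485, "y": -190, "z": 0, "twist": 11.2, "gripper": 40}, {"x": 485, "y": -190, "z": 0, "twist": 11.2, "gripper": 40}, {"x": 485, "y": -190, "z": 0, "twist": 11.2, "gripper": 40}, {"x": 485, "y": -190, "z": 0, "twist": 11.2, "gripper": 40}, {"x": 485, "y": -190, "z": 0, "twist": 11.2, "gripper": 40}])

```text
time: 0.9
eef_pos: [0.4517, -0.312, 0.1929]
orientation: [-180.0, 0.0, 1.5]
force: [-0.3, -0.4, -0.3]
finger_gap: 0.0402
grasp_force: 0.0
```

```bash
python3 -c "
from h import *
to(.5525,-.2445,.12,1.5)"
```

```text
shift [102.5 -64.8  72.8] twist 0.01 t 0.9 pos [ 0.4517 -0.312   0.1929]
```

>>> jog_arm(targets=[{"x": 42, "y": -27, "z": 0, "gripper": 40}, {"x": 84, "y": -53, "z": 0, "gripper": 40}, {"x": 102, "y": -65, "z": 10, "gripper": 40}, {"x": 102, "y": -65, "z": 50, "gripper": 40}, {"x": 102, "y": -65, "z": 73, "gripper": 40}, {"x": 102, "y": -65, "z": 73, "gripper": 40}, {"x": 102, "y": -65, "z": 73, "gripper": 40}])

```text
schema error: expected keys gripper, x, y, z, twist
```

```bash
python3 - <<'E'
from h import *
to(.5525,-.2445,.065,1.5)
f=lambda a,x,y,w,h,W,H:cv2.resize(np.ascontiguousarray(a[y:y+h,x:x+w,::-1]),(W,H),interpolation=cv2.INTER_CUBIC)
p,_=cams.capture("top");s,_=cams.capture("side")
cv2.imwrite("pics/g1.png",np.hstack([f(p,340,190,80,80,400,400),f(s,280,210,80,100,400,500)[:400]]))
E
```

```text
shift [102.6 -64.7 127.8] twist 0.01 t 0.9 pos [ 0.4517 -0.312   0.1929]
```

View pics/g1.png

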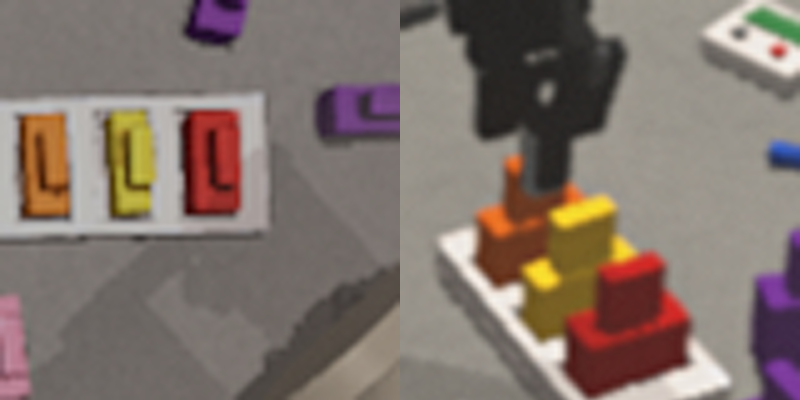

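The move was refused because the rows had no twist value, so this view shows the arm still short of the red spacer. I repeat the move with all keys.

>>> jog_arm(targets=[{"x": 42, "y": -27, "z": 0, "twist": 0, "gripper": 40}, {"x": 84, "y": -53, "z": 0, "twist": 0, "gripper": 40}, {"x": 102, "y": -65, "z": 10, "twist": 0, "gripper": 40}, {"x": 102, "y": -65, "z": 50, "twist": 0, "gripper": 40}, {"x": 102, "y": -65, "z": 75, "twist": 0, "gripper": 40}, {"x": 102, "y": -65, "z": 75, "twist": 0, "gripper": 40}])

```text
time: 1.6
eef_pos: [0.5486, -0.2451, 0.1144]
orientation: [-179.7, 0.4, 1.5]
force: [-0.6, -0.4, -0.1]
finger_gap: 0.0397
grasp_force: 0.0
```

```bash
python3 - <<'E'
from h import *
to(.5525,-.2445,.065,1.5)
f=lambda a,x,y,w,h,W,H:cv2.resize(np.ascontiguousarray(a[y:y+h,x:x+w,::-1]),(W,H),interpolation=cv2.INTER_CUBIC)
p,_=cams.capture("top");s,_=cams.capture("side")
cv2.imwrite("pics/g2.png",np.hstack([f(p,340,190,80,80,400,400),f(s,280,210,80,100,400,500)[:400]]))
E
```

```text
shift [ 4.2 -0.3 49.4] twist -0.0 t 1.6 pos [ 0.5486 -0.2451  0.1144]
```

View pics/g2.png

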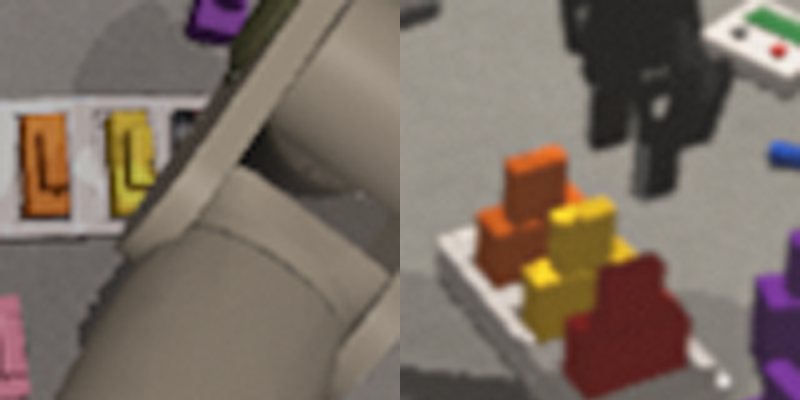

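Side view shows the fingers straddling just above the red tab. Next is the descent.

>>> jog_arm(targets=[{"x": 0, "y": 0, "z": 0, "twist": 0, "gripper": 40}, {"x": 0, "y": 0, "z": 20, "twist": 0, "gripper": 40}, {"x": 0, "y": 0, "z": 40, "twist": 0, "gripper": 40}, {"x": 0, "y": 0, "z": 52, "twist": 0, "gripper": 40}, {"x": 0, "y": 0, "z": 52, "twist": 0, "gripper": 40}])

```text
time: 2.2
eef_pos: [0.5502, -0.2459, 0.0656]
orientation: [-180.0, 0.1, 1.5]
force: [-0.5, 0.1, -0.9]
finger_gap: 0.0399
grasp_force: 0.0
```

Close with moderate grip.

>>> jog_arm(newtons=40, targets=[{"x": 0, "y": 0, "z": 0, "twist": 0, "gripper": 8}, {"x": 0, "y": 0, "z": 0, "twist": 0, "gripper": 8}, {"x": 0, "y": 0, "z": 0, "twist": 0, "gripper": 8}, {"x": 0, "y": 0, "z": 0, "twist": 0, "gripper": 8}, {"x": 0, "y": 0, "z": 0, "twist": 0, "gripper": 8}, {"x": 0, "y": 0, "z": 0, "twist": 0, "gripper": 8}])

```text
time: 2.8
eef_pos: [0.5506, -0.2459, 0.0661]
orientation: [180.0, -0.0, 1.5]
force: [0.3, -0.2, -0.1]
finger_gap: 0.0081
grasp_force: 0.0
```

```bash
python3 - <<'E'
from h import *
f=lambda a,x,y,w,h,W,H:cv2.resize(np.ascontiguousarray(a[y:y+h,x:x+w,::-1]),(W,H),interpolation=cv2.INTER_CUBIC)
p,_=cams.capture("top");s,_=cams.capture("side");st=env.state();print(st["finger_gap"],st["grasp_force"])
cv2.imwrite("pics/g3.png",np.hstack([f(p,340,190,80,80,400,400),f(s,280,210,80,100,400,500)[:400]]))
E
```

```text
0.00770989229015988 0.0
```

View pics/g3.png

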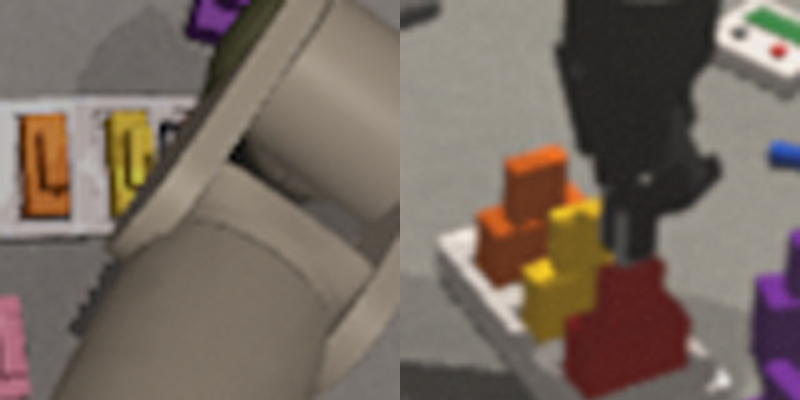

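The side view shows the closed fingers' tips at about full-image (326,262), level with or hidden behind the red tab's top. I project the reported TCP to compare.

```bash
python3 - <<'E'
from h import *
e=env.state()["eef_pos"];print(e)
print("tcp px side",px("side",[e,e+[0,0,.019],e+[0,0,.027]]).round(1).tolist(),"top",px("top",[e,e+[0,0,.027]]).round(1).tolist())
# red tab top outline pixels in side at t0
s=np.load("side0.npz");p,d=s["p"],s["d"]
print("expected tab-top centre px (552,-244,93): side",px("side",[[.552,-.244,.093],[.552,-.237,.093],[.552,-.251,.093],[.552,-.25,.058]]).round(1).tolist())
p,d=cams.capture("side");C=cloud("side",d)
m=mask(p,"red")&(d>.3);m[:, :290]=0;m[:,350:]=0
ys,xs=np.nonzero(m&(C[...,2]>.06)&(C[...,2]<.1));Q=C[ys,xs]
print("tab pix",xs.min(),xs.max(),ys.min(),ys.max(),len(xs)); print(np.percentile(Q,[5,50,95],axis=0).round(4).tolist())
k=np.zeros(d.shape,bool);k[245:264,318:334]=1
k&=p.max(2)<70;print("dark finger pts",np.percentile(C[k&(d>.3)],[5,50,95],axis=0).round(4).tolist())
E
```

```text
[ 0.55057214 -0.24589712  0.06606012]
tcp px side [[324.2, 270.6], [324.5, 264.9], [324.7, 262.5]] top [[384.2, 222.6], [386.2, 221.7]]
expected tab-top centre px (552,-244,93): side [[324.8, 261.9], [323.6, 260.4], [326.1, 263.5], [325.3, 273.8]]
tab pix 319 332 262 275 137
[[0.5382, -0.2545, 0.0615], [0.5513, -0.2513, 0.0793], [0.5684, -0.2445, 0.0913]]
dark finger pts [[0.5386, -0.2935, 0.1103], [0.5419, -0.2621, 0.1404], [0.5537, -0.2381, 0.1767]]
```

```bash
python3 - <<'E'
from h import *
p,d=cams.capture("side");C=cloud("side",d)
for u in(322,326,330):
    print(u,[(v,p[v,u].tolist(),(C[v,u]*1000).astype(int).tolist()) for v in range(244,280,3)])
st=env.state();print(st["finger_gap"],st["force"],st["joint_torque"],st["time"])
E
```

```text
322 [(244, [37, 34, 33], [543, -239, 150]), (247, [47, 45, 44], [543, -239, 140]), (250, [34, 32, 33], [541, -244, 135]), (253, [44, 41, 40], [543, -241, 122]), (256, [49, 47, 45], [542, -244, 115]), (259, [56, 53, 49], [542, -245, 107]), (262, [110, 77, 46], [546, -239, 90]), (265, [87, 30, 30], [541, -249, 90]), (268, [91, 32, 30], [539, -253, 84]), (271, [89, 32, 29], [540, -252, 73]), (274, [88, 30, 27], [540, -254, 64]), (277, [86, 31, 29], [538, -258, 58])]
326 [(244, [39, 36, 34], [540, -263, 167]), (247, [39, 35, 34], [538, -268, 162]), (250, [38, 34, 35], [541, -264, 149]), (253, [40, 37, 36], [545, -258, 134]), (256, [39, 38, 36], [545, -259, 125]), (259, [40, 38, 36], [544, -261, 118]), (262, [63, 50, 48], [548, -255, 102]), (265, [90, 31, 28], [551, -252, 89]), (268, [90, 31, 30], [550, -254, 81]), (271, [89, 31, 30], [553, -250, 67]), (274, [91, 32, 30], [553, -252, 58]), (277, [88, 31, 30], [548, -261, 57])]
330 [(244, [50, 48, 47], [552, -262, 163]), (247, [39, 37, 35], [540, -284, 173]), (250, [37, 34, 34], [540, -284, 164]), (253, [37, 36, 35], [539, -287, 157]), (256, [49, 47, 44], [552, -266, 128]), (259, [57, 54, 52], [553, -265, 118]), (262, [84, 32, 30], [564, -249, 92]), (265, [89, 30, 29], [564, -250, 83]), (268, [88, 29, 29], [563, -253, 75]), (271, [91, 34, 32], [564, -251, 63]), (274, [86, 30, 29], [563, -254, 56]), (277, [89, 31, 29], [561, -259, 50])]
0.008075473349004644 [ 0.20109115  0.63503892 -0.82577655] [ 2.00041715e-03 -5.24625456e+01 -2.02143091e+01  1.54928307e-05
  1.24786904e-03  2.96632948e-06] 3.0
```

Depth puts the closed fingertips at z ≈ 0.10, just above the tab, although the state reports 0.066. I open and measure the tips before going on.

>>> jog_arm(targets=[{"x": 0, "y": 0, "z": 0, "twist": 0, "gripper": 40}, {"x": 0, "y": 0, "z": 0, "twist": 0, "gripper": 40}, {"x": 0, "y": 0, "z": 0, "twist": 0, "gripper": 40}, {"x": 0, "y": 0, "z": 0, "twist": 0, "gripper": 40}])

```text
time: 3.4
eef_pos: [0.5506, -0.2459, 0.066]
orientation: [-180.0, -0.0, 1.5]
force: [0.3, 0.1, -0.2]
finger_gap: 0.04
grasp_force: 0.0
```

```bash
python3 - <<'E'
from h import *
p,d=cams.capture("side");C=cloud("side",d)
e=env.state();print(e["eef_pos"],e["finger_gap"])
k=np.zeros(d.shape,bool);k[225:300,305:350]=1
k&=(p.max(2)<75)&(d>.3)&(p.max(2).astype(int)-p.min(2)<15)&(C[...,2]>.03)
Q=C[k];o=np.argsort(Q[:,2])[:25];vu=np.argwhere(k)[o]
for a,b in zip(vu.tolist(),(Q[o]*1000).astype(int).tolist()):print(a[::-1],b,end=" ")
cv2.imwrite("pics/g4.png",cv2.resize(np.ascontiguousarray(p[210:300,290:370,::-1]),(640,600),interpolation=cv2.INTER_CUBIC))
E
```

```text
[ 0.55055501 -0.24589699  0.06601019] 0.03973329599320567
[321, 254] [551, -222, 103] [328, 265] [545, -271, 105] [321, 253] [551, -222, 106] [324, 252] [560, -221, 106] [320, 254] [546, -226, 107] [319, 254] [544, -225, 107] [326, 264] [541, -268, 108] [323, 253] [555, -226, 108] [328, 264] [545, -271, 108] [318, 254] [541, -225, 109] [329, 265] [545, -276, 109] [322, 253] [551, -227, 110] [317, 253] [539, -222, 110] [323, 252] [555, -225, 110] [332, 264] [553, -277, 111] [319, 253] [543, -225, 111] [325, 251] [561, -224, 111] [321, 252] [550, -224, 111] [326, 263] [540, -269, 112] [324, 251] [558, -224, 112] [331, 264] [550, -278, 112] [320, 253] [545, -227, 112] [327, 264] [540, -274, 113] [329, 264] [545, -276, 113] [328, 263] [544, -272, 113]
```

View pics/g4.png

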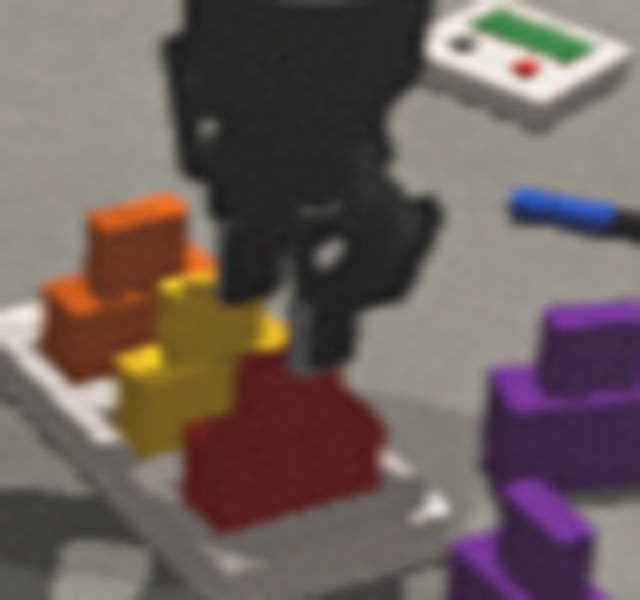

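The picture (front tip at about (310,370)) and depth agree: the real tips sit about 32 mm above the reported TCP height, while x and y match. I'll use that offset and descend carefully.

>>> jog_arm(targets=[{"x": 2, "y": -1, "z": 10, "twist": 0, "gripper": 40}, {"x": 2, "y": -1, "z": 20, "twist": 0, "gripper": 40}, {"x": 2, "y": -1, "z": 25, "twist": 0, "gripper": 40}, {"x": 2, "y": -1, "z": 30, "twist": 0, "gripper": 40}, {"x": 2, "y": -1, "z": 30, "twist": 0, "gripper": 40}])

```text
time: 3.95
eef_pos: [0.5522, -0.2447, 0.0351]
orientation: [-180.0, 0.1, 1.5]
force: [0.4, -0.1, 0.5]
finger_gap: 0.04
grasp_force: 0.0
```

>>> jog_arm(newtons=40, targets=[{"x": 0, "y": 0, "z": 0, "twist": 0, "gripper": 8}, {"x": 0, "y": 0, "z": 0, "twist": 0, "gripper": 8}, {"x": 0, "y": 0, "z": 0, "twist": 0, "gripper": 8}, {"x": 0, "y": 0, "z": 0, "twist": 0, "gripper": 8}, {"x": 0, "y": 0, "z": 0, "twist": 0, "gripper": 8}])

```text
time: 4.45
eef_pos: [0.5528, -0.245, 0.0364]
orientation: [180.0, -0.0, 1.5]
force: [-0.2, 0.2, 3.2]
finger_gap: 0.0131
grasp_force: 40.0
```

Gripped. Lift high enough to pass over the neighbours.

>>> jog_arm(targets=[{"x": 0, "y": 0, "z": -20, "twist": 0, "gripper": 8}, {"x": 0, "y": 0, "z": -50, "twist": 0, "gripper": 8}, {"x": 0, "y": 0, "z": -90, "twist": 0, "gripper": 8}, {"x": 0, "y": 0, "z": -120, "twist": 0, "gripper": 8}, {"x": 0, "y": 0, "z": -120, "twist": 0, "gripper": 8}, {"x": 0, "y": 0, "z": -120, "twist": 0, "gripper": 8}])

```text
time: 5.05
eef_pos: [0.5524, -0.2447, 0.1558]
orientation: [-180.0, 0.0, 1.5]
force: [0.8, -0.2, -2.1]
finger_gap: 0.0134
grasp_force: 39.6
```

```bash
python3 - <<'E'
from h import *
p,d=cams.capture("side");C=cloud("side",d);print(env.state()["finger_gap"],env.state()["force"])
m=big(mask(p,"red")&(d>.3)&(np.indices(d.shape)[0]<300)&(np.indices(d.shape)[1]>285)&(np.indices(d.shape)[1]<360));Q=C[m];print(m.sum(),np.percentile(Q,[3,50,97],axis=0).round(3).tolist())
to(.5545,.2157,.145,9.7)
E
```

```text
0.013274303753373367 [ 0.31418973 -0.44717564 -0.31406224]
509 [[0.524, -0.262, 0.131], [0.545, -0.256, 0.164], [0.579, -0.237, 0.202]]
shift [  14.6 -460.    10.4] twist -8.19 t 5.1 pos [ 0.552  -0.2445  0.1549]
```

>>> jog_arm(targets=[{"x": 1, "y": -40, "z": 0, "twist": -2, "gripper": 8}, {"x": 3, "y": -90, "z": 0, "twist": -4, "gripper": 8}, {"x": 4, "y": -140, "z": 0, "twist": -6, "gripper": 8}, {"x": 6, "y": -190, "z": 0, "twist": -8.2, "gripper": 8}, {"x": 8, "y": -240, "z": 0, "twist": -8.2, "gripper": 8}, {"x": 9, "y": -290, "z": 0, "twist": -8.2, "gripper": 8}, {"x": 11, "y": -340, "z": 0, "twist": -8.2, "gripper": 8}, {"x": 12, "y": -380, "z": 0, "twist": -8.2, "gripper": 8}])

```text
time: 5.9
eef_pos: [0.5533, 0.1379, 0.1544]
orientation: [-180.0, 0.2, 9.8]
force: [-0.1, -0.9, -1.2]
finger_gap: 0.0131
grasp_force: 39.6
```

```bash
python3 -c "
from h import *
to(.5547,.2147,.110,9.7)"
```

```text
shift [ 14.5 -75.4  44.4] twist 0.07 t 5.9 pos [0.5533 0.1379 0.1544]
```

>>> jog_arm(targets=[{"x": 7, "y": -38, "z": 5, "twist": 0, "gripper": 8}, {"x": 14, "y": -75, "z": 20, "twist": 0, "gripper": 8}, {"x": 14, "y": -75, "z": 40, "twist": 0, "gripper": 8}, {"x": 14, "y": -75, "z": 45, "twist": 0, "gripper": 8}, {"x": 14, "y": -75, "z": 45, "twist": 0, "gripper": 8}])

```text
time: 6.4
eef_pos: [0.5549, 0.2111, 0.1095]
orientation: [180.0, 0.2, 9.7]
force: [0.3, 0.4, -0.4]
finger_gap: 0.0131
grasp_force: 39.6
```

```bash
python3 - <<'E'
from h import *
f=lambda a,x,y,w,h,W,H:cv2.resize(np.ascontiguousarray(a[y:y+h,x:x+w,::-1]),(W,H),interpolation=cv2.INTER_CUBIC)
p,dt=cams.capture("top");s,d=cams.capture("side")
to(.5547,.2147,.0855,9.7)
C=cloud("side",d);m=big(mask(s,"red")&(d>.3)&(np.indices(d.shape)[0]>120)&(np.indices(d.shape)[0]<240)&(np.indices(d.shape)[1]>225)&(np.indices(d.shape)[1]<300));Q=C[m];print(np.percentile(Q,[3,50,97],axis=0).round(3).tolist())
cv2.imwrite("pics/g5.png",np.hstack([f(p,205,180,80,80,400,400),f(s,220,135,80,80,400,400)]))
E
```

```text
shift [-0.7 -4.  25.8] twist -0.05 t 6.5 pos [0.556  0.2109 0.1114]
[[0.543, 0.482, 0.002], [0.59, 0.509, 0.065], [0.657, 0.729, 0.154]]
```

View pics/g5.png

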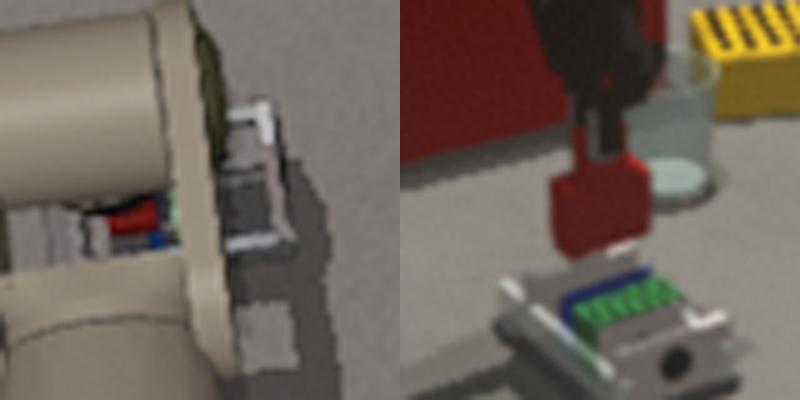

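Side view shows the red spacer upright above the gap at about (600,210), in line with the blue plate (600,290). I lower to just above the wall top.

>>> jog_arm(targets=[{"x": 0, "y": -4, "z": 0, "twist": 0, "gripper": 8}, {"x": 0, "y": -4, "z": 10, "twist": 0, "gripper": 8}, {"x": 0, "y": -4, "z": 20, "twist": 0, "gripper": 8}, {"x": 0, "y": -4, "z": 20, "twist": 0, "gripper": 8}, {"x": 0, "y": -4, "z": 20, "twist": 0, "gripper": 8}])

```text
time: 7.0
eef_pos: [0.5549, 0.2155, 0.0907]
orientation: [-180.0, 0.0, 9.7]
force: [-0.4, 0.5, -0.5]
finger_gap: 0.013
grasp_force: 39.6
```

```bash
python3 - <<'E'
from h import *
to(.5547,.2147,.0855,9.7)
# side-view check in caster axes of red block lower edge vs wall, by depth near box
s,d=cams.capture("side");C=cloud("side",d);m=mask(s,"red")&(d>.3)&(C[...,1]>.15)&(C[...,1]<.26)&(C[...,2]>.05)&(C[...,0]<.64)&(C[...,0]>.48)
Q=C[m];yaw=np.radians(9.7);R=np.array([[np.cos(yaw),np.sin(yaw)],[-np.sin(yaw),np.cos(yaw)]])
L=(Q[:,:2]-[.5522,.2295])@R.T*1000
b=(Q[:,2]<.112)&(Q[:,2]>.08);print(m.sum(),"block x",np.percentile(L[b,0],[2,98]).round(1),"front face y",np.median(L[b,1]).round(1),"z",Q[:,2].min())
E
```

```text
shift [-0.3  0.7  5.2] twist 0.0 t 7.0 pos [0.5549 0.2155 0.0907]
367 block x [-28.7  29.1] front face y -26.7 z 0.05714014610307616
```

```bash
python3 - <<'E'
from h import *
p=np.load("side0.npz")["p"]
yaw=np.radians(9.7);xc=np.array([np.cos(yaw),np.sin(yaw)]);yc=np.array([-np.sin(yaw),np.cos(yaw)]);O=np.array([.5522,.2295])
for x0 in(-20,0,20):
  r=[]
  for t in np.arange(-40,24,2.):
    W=np.array([np.r_[O+xc*x/1000+yc*t/1000,.057] for x in np.arange(x0-8,x0+9,2)]);q=px("side",W).astype(np.float32)
    r.append((int(t),np.median(cv2.remap(p,q[:,0],q[:,1],cv2.INTER_LINEAR).reshape(-1,3),0).astype(int).tolist()))
  print(x0,r)
# side-cam: tab top of held red (z = .0907-.0284+.085) and block-top edge
s,d=cams.capture("side");q=px("side",[np.r_[O+yc*t/1000,.0907-.0284+.05] for t in(-28,-14)]);print(q)
C=cloud("side",d);m=mask(s,"red")&(d>.3)&(C[...,1]>.15)&(C[...,1]<.26)&(C[...,2]>.05)
Q=C[m];L=np.c_[(Q[:,:2]-O)@np.c_[xc,yc]*1000,Q[:,2]*1000]
for a in range(60,150,8):
    k=(L[:,2]>=a)&(L[:,2]<a+8)&(abs(L[:,0])<25)
    if k.sum():print(a,k.sum(),np.median(L[k,1]).round(1))
E
```

```text
-20 [(-40, [44, 67, 97]), (-38, [43, 61, 106]), (-36, [46, 64, 116]), (-34, [52, 71, 127]), (-32, [61, 79, 137]), (-30, [71, 87, 140]), (-28, [81, 93, 134]), (-26, [91, 96, 123]), (-24, [98, 98, 111]), (-22, [102, 98, 102]), (-20, [103, 98, 96]), (-18, [103, 97, 92]), (-16, [104, 97, 91]), (-14, [107, 100, 95]), (-12, [115, 107, 102]), (-10, [124, 117, 112]), (-8, [143, 136, 130]), (-6, [166, 158, 153]), (-4, [187, 180, 173]), (-2, [206, 197, 190]), (0, [216, 208, 200]), (2, [216, 207, 199]), (4, [208, 199, 191]), (6, [196, 188, 180]), (8, [180, 173, 165]), (10, [166, 159, 151]), (12, [154, 148, 140]), (14, [147, 141, 133]), (16, [143, 138, 130]), (18, [142, 137, 129]), (20, [142, 137, 129]), (22, [142, 138, 129])]
0 [(-40, [43, 63, 90]), (-38, [43, 59, 100]), (-36, [45, 61, 113]), (-34, [52, 68, 126]), (-32, [61, 78, 133]), (-30, [70, 86, 138]), (-28, [81, 92, 134]), (-26, [90, 95, 124]), (-24, [98, 98, 111]), (-22, [102, 98, 102]), (-20, [103, 98, 96]), (-18, [103, 97, 92]), (-16, [104, 97, 91]), (-14, [107, 100, 94]), (-12, [114, 107, 102]), (-10, [128, 121, 115]), (-8, [144, 137,
[... 566 characters left out ...]
02]), (-20, [104, 98, 96]), (-18, [105, 98, 92]), (-16, [105, 99, 92]), (-14, [107, 101, 94]), (-12, [114, 108, 101]), (-10, [127, 121, 115]), (-8, [144, 138, 132]), (-6, [165, 158, 151]), (-4, [186, 178, 171]), (-2, [204, 197, 189]), (0, [216, 208, 200]), (2, [219, 211, 204]), (4, [213, 204, 196]), (6, [200, 192, 184]), (8, [184, 177, 168]), (10, [169, 162, 153]), (12, [157, 152, 143]), (14, [150, 145, 136]), (16, [146, 141, 132]), (18, [145, 139, 130]), (20, [145, 140, 131]), (22, [145, 141, 132])]
[[260.57912724 175.37073766]
 [258.25710706 173.54060725]]
60 23 -23.9
68 24 -27.6
76 29 -28.0
84 28 -29.3
92 35 -27.7
100 37 -27.3
108 49 -22.4
116 22 -20.5
124 11 -20.1
132 5 -17.6
140 8 -15.1
```

```bash
python3 - <<'E'
from h import *
z=np.load("side0.npz");p,d=z["p"],z["d"];C=cloud("side",d)
yaw=np.radians(9.7);xc=np.array([np.cos(yaw),np.sin(yaw)]);yc=np.array([-np.sin(yaw),np.cos(yaw)]);O=np.array([.5522,.2295])
L=np.dstack([(C[...,:2]-O)@np.c_[xc,yc]*1000,C[...,2]*1000])
roi=(abs(L[...,0])<28)&(d>.3)&(abs(L[...,1]+10)<45)
for a in range(20,66,4):
    k=roi&(L[...,2]>=a)&(L[...,2]<a+4)&(L[...,1]>-16);b=roi&(L[...,2]>=a)&(L[...,2]<a+4)&mask(p,"blue",80)
    print(a,k.sum(),np.percentile(L[k][:,1],[10,50,90]).round(1) if k.sum() else "", b.sum(),np.median(L[b][:,1]).round(1) if b.sum() else "")
# x centre of wall ends in side: wall top pts
k=(d>.3)&(L[...,2]>53)&(L[...,2]<62)&(abs(L[...,1]-2)<8)&(abs(L[...,0])<60)&(p.min(2)>170);print("wall top x",np.percentile(L[k][:,0],[1,99]).round(1),"y",np.percentile(L[k][:,1],[5,50,95]).round(1))
# top view now: red & wall
p,d=cams.capture("top");C=cloud("top",d);L=np.dstack([(C[...,:2]-O)@np.c_[xc,yc]*1000,C[...,2]*1000])
m=mask(p,"red",90)&(d>.3)&(abs(L[...,0])<45)&(abs(L[...,1])<45)
for a in range(40,150,8):
    k=m&(L[...,2]>=a)&(L[...,2]<a+8)
    if k.sum()>2:print("top red",a,k.sum(),np.percentile(L[k],[5,95],axis=0)[:,:2].round(1).tolist())
E
```

```text
20 2 [-1.3 -0.7 -0.1] 0 
24 3 [-0.8  1.8  2. ] 0 
28 1 [2.7 2.7 2.7] 1 -26.7
32 3 [1.3 4.5 7.6] 0 
36 12 [-2.4  0.5  3.7] 1 -2.6
40 17 [-3.5  0.8  3.8] 1 -5.7
44 12 [-4.5  0.7  5.3] 3 -26.6
48 22 [-5.2  0.6  5.8] 12 -28.4
52 25 [-3.3  2.3  7.1] 17 -27.7
56 6 [0.8 2.7 3.8] 4 -30.9
60 0  0 
64 0  0 
wall top x [-41.5  38.4] y [-0.8  3.4  8. ]
top red 88 3 [[-29.1, -20.3], [-28.6, -4.0]]
top red 104 13 [[-29.0, -23.1], [-21.7, -4.4]]
top red 112 16 [[-28.5, -27.7], [-18.3, -7.5]]
```

Depth from the side view puts the wall face and the spacer's back within about 1 mm of each other, so the alignment is good. I bias 1 mm off the wall and enter slowly.

>>> jog_arm(targets=[{"x": 0, "y": 1, "z": 2, "twist": 0, "gripper": 8}, {"x": 0, "y": 1, "z": 5, "twist": 0, "gripper": 8}, {"x": 0, "y": 1, "z": 8, "twist": 0, "gripper": 8}, {"x": 0, "y": 1, "z": 10, "twist": 0, "gripper": 8}, {"x": 0, "y": 1, "z": 12, "twist": 0, "gripper": 8}, {"x": 0, "y": 1, "z": 12, "twist": 0, "gripper": 8}])

```text
time: 7.75
eef_pos: [0.5552, 0.2148, 0.0788]
orientation: [-180.0, 0.0, 9.7]
force: [0.2, 1.1, -1.3]
finger_gap: 0.013
grasp_force: 39.6
```

>>> jog_arm(targets=[{"x": 0, "y": 0, "z": 2, "twist": 0, "gripper": 8}, {"x": 0, "y": 0, "z": 4, "twist": 0, "gripper": 8}, {"x": 0, "y": 0, "z": 6, "twist": 0, "gripper": 8}, {"x": 0, "y": 0, "z": 7, "twist": 0, "gripper": 8}, {"x": 0, "y": 0, "z": 7, "twist": 0, "gripper": 8}])

```text
time: 8.25
eef_pos: [0.5551, 0.2147, 0.0719]
orientation: [-180.0, 0.0, 9.7]
force: [0.8, 2.9, -0.6]
finger_gap: 0.0131
grasp_force: 39.7
```

>>> jog_arm(targets=[{"x": 0, "y": 0, "z": 2, "twist": 0, "gripper": 8}, {"x": 0, "y": 0, "z": 4, "twist": 0, "gripper": 8}, {"x": 0, "y": 0, "z": 6, "twist": 0, "gripper": 8}, {"x": 0, "y": 0, "z": 8, "twist": 0, "gripper": 8}, {"x": 0, "y": 0, "z": 8, "twist": 0, "gripper": 8}])

```text
time: 8.75
eef_pos: [0.5551, 0.2147, 0.0637]
orientation: [-180.0, 0.0, 9.7]
force: [0.3, 4.8, -0.8]
finger_gap: 0.0133
grasp_force: 39.7
```

>>> jog_arm(targets=[{"x": 0, "y": -0.5, "z": 1, "twist": 0, "gripper": 8}, {"x": 0, "y": -1, "z": 3, "twist": 0, "gripper": 8}, {"x": 0, "y": -1, "z": 5, "twist": 0, "gripper": 8}, {"x": 0, "y": -1, "z": 7, "twist": 0, "gripper": 8}, {"x": 0, "y": -1, "z": 7, "twist": 0, "gripper": 8}])

```text
time: 9.25
eef_pos: [0.5548, 0.2155, 0.0565]
orientation: [-180.0, 0.1, 9.7]
force: [-0.2, 3.9, -2.7]
finger_gap: 0.0135
grasp_force: 39.5
```

>>> jog_arm(targets=[{"x": 0, "y": 0, "z": 2, "twist": 0, "gripper": 8}, {"x": 0, "y": 0, "z": 4, "twist": 0, "gripper": 8}, {"x": 0, "y": 0, "z": 6, "twist": 0, "gripper": 8}, {"x": 0, "y": 0, "z": 8, "twist": 0, "gripper": 8}, {"x": 0, "y": 0, "z": 10, "twist": 0, "gripper": 8}, {"x": 0, "y": 0, "z": 10, "twist": 0, "gripper": 8}])

```text
time: 9.85
eef_pos: [0.555, 0.2155, 0.0466]
orientation: [180.0, 0.0, 9.7]
force: [0.5, 4.0, -2.7]
finger_gap: 0.013
grasp_force: 39.5
```

>>> jog_arm(targets=[{"x": 0, "y": 0, "z": 2, "twist": 0, "gripper": 8}, {"x": 0, "y": 0, "z": 4, "twist": 0, "gripper": 8}, {"x": 0, "y": 0, "z": 5, "twist": 0, "gripper": 8}, {"x": 0, "y": 0, "z": 6, "twist": 0, "gripper": 8}, {"x": 0, "y": 0, "z": 6, "twist": 0, "gripper": 8}])

```text
time: 10.35
eef_pos: [0.555, 0.2156, 0.0408]
orientation: [-180.0, 0.0, 9.7]
force: [-0.2, 4.1, 0.8]
finger_gap: 0.013
grasp_force: 39.7
```

>>> jog_arm(targets=[{"x": 0, "y": 0, "z": 0.5, "twist": 0, "gripper": 8}, {"x": 0, "y": 0, "z": 1, "twist": 0, "gripper": 8}, {"x": 0, "y": 0, "z": 1, "twist": 0, "gripper": 8}])

```text
time: 10.65
eef_pos: [0.5551, 0.2156, 0.0405]
orientation: [-180.0, -0.0, 9.7]
force: [-1.9, 4.9, 4.4]
finger_gap: 0.0126
grasp_force: 40.3
```

It's on the floor, and about 4 N of plate force means the plate is pushed back. I ease it toward the wall until contact.

>>> jog_arm(targets=[{"x": 0, "y": -0.5, "z": -0.5, "twist": 0, "gripper": 8}, {"x": 0, "y": -1, "z": -0.5, "twist": 0, "gripper": 8}, {"x": 0, "y": -1, "z": -0.5, "twist": 0, "gripper": 8}])

```text
time: 10.95
eef_pos: [0.5549, 0.2162, 0.0405]
orientation: [180.0, 0.0, 9.7]
force: [-0.3, 1.0, 1.5]
finger_gap: 0.013
grasp_force: 39.9
```

Wall contact: the net y force dropped. Now I release.

>>> jog_arm(targets=[{"x": 0, "y": 0, "z": -1, "twist": 0, "gripper": 40}, {"x": 0, "y": 0, "z": -1, "twist": 0, "gripper": 40}, {"x": 0, "y": 0, "z": -1, "twist": 0, "gripper": 40}, {"x": 0, "y": 0, "z": -1, "twist": 0, "gripper": 40}, {"x": 0, "y": 0, "z": -30, "twist": 0, "gripper": 40}, {"x": 0, "y": 0, "z": -70, "twist": 0, "gripper": 40}, {"x": 0, "y": 0, "z": -110, "twist": 0, "gripper": 40}, {"x": 0, "y": 0, "z": -120, "twist": 0, "gripper": 40}])

```text
time: 11.75
eef_pos: [0.5565, 0.2168, 0.1651]
orientation: [180.0, -0.4, 9.7]
force: [0.1, 0.2, 0.7]
finger_gap: 0.0401
grasp_force: 0.0
```

>>> jog_arm(targets=[{"x": -40, "y": 20, "z": -10, "twist": 0, "gripper": 40}, {"x": -80, "y": 60, "z": -10, "twist": 0, "gripper": 40}, {"x": -120, "y": 100, "z": -10, "twist": 0, "gripper": 40}, {"x": -150, "y": 140, "z": -10, "twist": 0, "gripper": 40}, {"x": -180, "y": 180, "z": -10, "twist": 0, "gripper": 40}, {"x": -200, "y": 220, "z": -10, "twist": 0, "gripper": 40}, {"x": -200, "y": 260, "z": -10, "twist": 0, "gripper": 40}, {"x": -200, "y": 260, "z": -10, "twist": 0, "gripper": 40}])

```text
time: 12.55
eef_pos: [0.4016, -0.078, 0.1703]
orientation: [179.9, -0.0, 9.3]
force: [-0.4, 0.1, 0.7]
finger_gap: 0.0399
grasp_force: 0.0
```

```bash
python3 - <<'E'
from h import *
f=lambda a,x,y,w,h,W,H:cv2.resize(np.ascontiguousarray(a[y:y+h,x:x+w,::-1]),(W,H),interpolation=cv2.INTER_CUBIC)
p,dt=cams.capture("top");s,d=cams.capture("side")
yaw=np.radians(9.7);xc=np.array([np.cos(yaw),np.sin(yaw)]);yc=np.array([-np.sin(yaw),np.cos(yaw)]);O=np.array([.5522,.2295])
for n,pp,dd in(("top",p,dt),("side",s,d)):
  C=cloud(n,dd);L=np.dstack([(C[...,:2]-O)@np.c_[xc,yc]*1000,C[...,2]*1000]);b=(dd>.3)&(abs(L[...,0])<45)&(abs(L[...,1]+10)<50)
  for c in("red","blue"):
    m=mask(pp,c,90)&b
    for a0,a1 in((85,110),(53,68),(45,62)):
      k=m&(L[...,2]>a0)&(L[...,2]<a1)
      if k.sum()>3:print(n,c,a0,k.sum(),np.percentile(L[k],[5,50,95],axis=0).round(1).tolist())
cv2.imwrite("pics/g6.png",np.hstack([f(p,205,180,80,80,400,400),f(s,220,135,80,80,400,400)]))
E
```

```text
top red 85 60 [[-15.8, -21.1, 90.6], [-0.8, -14.8, 95.5], [15.9, -8.3, 101.9]]
top red 53 114 [[-28.1, -26.2, 55.5], [-5.4, -14.7, 61.3], [28.9, -0.8, 66.0]]
top red 45 71 [[-28.6, -25.9, 53.4], [-2.2, -12.2, 58.9], [29.3, -0.0, 61.8]]
top blue 53 32 [[-31.4, -35.4, 53.3], [-1.2, -33.1, 56.8], [29.2, -30.3, 62.7]]
top blue 45 52 [[-31.4, -36.0, 45.5], [-0.5, -32.7, 53.4], [29.1, -29.0, 59.6]]
side red 85 23 [[-2.8, -23.6, 86.5], [9.3, -16.7, 94.5], [16.5, -9.7, 97.1]]
side red 53 32 [[2.9, -30.1, 55.6], [16.5, -23.5, 60.0], [32.2, -7.4, 66.1]]
side red 45 22 [[2.9, -30.1, 55.4], [19.5, -23.1, 58.4], [32.4, -5.4, 61.8]]
side blue 53 12 [[1.8, -37.4, 53.3], [14.4, -34.3, 54.5], [26.8, -30.5, 57.6]]
side blue 45 18 [[-3.1, -36.6, 50.0], [12.6, -32.8, 53.5], [28.0, -28.5, 57.4]]
```

View pics/g6.png

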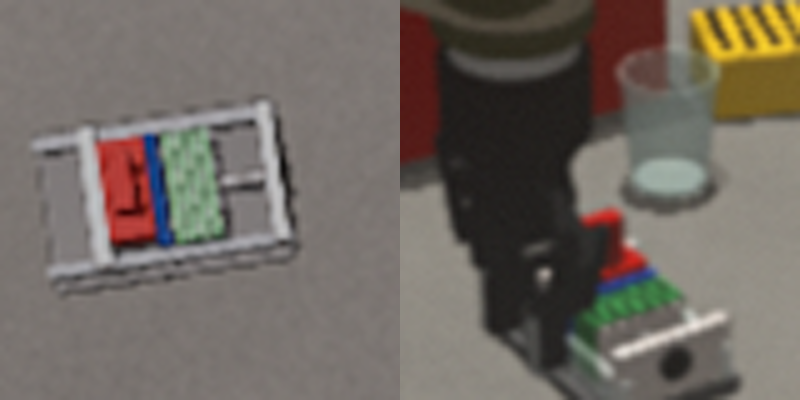

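The top view shows the red spacer seated against the white wall at about (120,190), with the blue plate (155,190) pushed back about 5 mm. The tab top is at 97 mm, which is floor level. The other two spacers are untouched in the rack.

```bash
python3 -c "
from h import *
print(env.sign_off())"
```

```text
the job is handed in; nothing more can be done
None
```

The thick red spacer is standing in the gap on the floor, flat against the white wall and holding the blue plate back about 5 mm; the thin and middle spacers were never moved from the rack (I picked red from a camera estimate of the gap, so it was the only one tried), and the job is handed in.

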